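# Pin and R-clip on the counter display tray

## Task

The tilting chocolate tray on the shop counter needs its pivot pin secured. Push the pin fully home in its bracket, then take the R-clip out of the wooden block and press its straight leg down through the cross-hole in the plain end of the pin, bent leg riding over the outside of the pin, until it has snapped over and sits fully home. Feel your way: force neither the pin nor the clip (keep the push under about 25 N), let go of the clip, and leave the goods on the counter where they are.

Things in the scene. Friction and masses are not known exactly. Their poses are not given: they have to be found in the camera images.
- stand: Display stand fixed to the counter, origin on the counter below the pin's middle; x across the pin, y along it, z up. Dark base 120 x 110 mm, two cheeks 36 mm wide, 8 mm thick (outer faces y = -43 and +43 mm, 108 mm high), a steel pin along y through both, its axis 90 mm up; on the +x side a wooden tray of chocolates (x 20 to 150 mm, 100 mm wide, up to 150 mm high).
- seat (a point): Point of the stand where the centre of the pin's cross-hole lies once the pin is home: on the pin's axis, 90 mm above the counter, 55 mm along +y from the stand's middle, 12 mm outside the +y cheek. Axes as the stand's: y runs along the pin from its head to its cross-hole end, z up.
- pin (a joint): How far the pin is slid along the stand's +y (m): 0 = furthest out, 0.022 = home (hard stop); starts at 0 to 0.006, about 3 N of friction. Pin 20 mm in diameter, its head (-y end) 26 mm across and 8 mm thick. Its cross-hole hides in the +y cheek until the pin is home.
- pin_end (a point): Centre of the pin's plain +y end, 17 mm past the cross-hole's middle. The cross-hole is 6.6 mm square, straight through, roughly vertical: the pin also turns stiffly (0.04 N m) up to 0.6 rad either way and starts off upright by an unknown angle: the hole's upper mouth, 10 mm above the axis, then lies up to 6 mm to one side (along the stand's x) of 'seat'. A leg in the hole turns the pin with it.
- pin_face (a point): Centre of the outer (-y) flat face of the pin's 26 mm head, 90 mm above the counter, where the pin is pushed. Axes as the stand's. It moves with the pin; at home it lies 106 mm from 'seat' along -y.
- clip_grip (a point): Centre of the R-clip's black grip head (26 mm along x, 18 along y, 30 high), the place to grip. z up, legs along -z; x from straight to bent leg. Under it a 12 mm square shoulder, lower face 27 mm below this point. Seated, the shoulder rests on the pin: this point is then 37 mm straight above 'seat', clip upright, its x along the stand's x, either way round. Mass 70 to 120 g.
- leg_tip (a point): Square-cut end of the clip's straight leg (round wire, 5 mm), 68.5 mm below clip_grip on the head's axis. Axes as clip_grip.
- clip_mid (a point): Point on the clip's straight leg 37 mm below clip_grip, at the middle of the length that fills the cross-hole when fully home: it then lies at 'seat'. The released clip may lean about the pin by up to 0.3 rad with the pin's play, which is fine. Axes as clip_grip.
- clip_spring (a joint): Angle (rad) by which the bent leg is sprung outwards: 0 relaxed, as parked and as snapped over the pin; about 0.06 riding over it. Preloaded: riding over takes 10 to 20 N of downward push, hardest some 8 mm short of home. Same 5 mm wire; centre line at x = 14.5 mm from 27 to 36 mm below clip_grip, in to x = 11 mm 43 mm below, flared to x = 15 mm at 52 mm below.
- block: Brown wooden block fixed to the counter, 50 mm high, x -30 to 40 mm, y -25 to 25 mm about its origin (counter level, under the clip). The clip stands in its pocket (30 x 8 mm) legs down, shoulder on the block's top, head centre 77 mm above the counter; lift it straight up 50 mm to clear. Its x is the clip's x, z up.
- clip: The whole R-clip; origin and axes the same as clip_grip.
- giftbox_mid (a point): Centre of a loose flat gift box 100 x 70 x 28 mm, bystander.
- barbox_mid (a point): Centre of a loose box 85 x 140 x 35 mm, bystander.
- smallbox_mid (a point): Centre of a loose box 60 x 60 x 40 mm, bystander.
- tin: Loose round tin, 75 mm across, 44 mm high, origin under its centre, bystander.
- jar: Loose jar, 60 mm across, 85 mm high, origin under its centre, bystander.
- screwdriver_grip (a point): Handle of a loose screwdriver lying on the counter, bystander.

How it is judged:
By the outcome, as a careful person would: the job done as asked, in the order asked, and still so for the second after the job is handed in, with the robot touching nothing.
It also fails if it takes over 72 s, if anything falls off the work surface, if the arm or the gripper's body presses on something with over 40 N, if the wrist force passes 120 N, or if a joint passes its speed limit or range.

## Robot

A 7-joint arm with a two-finger parallel gripper is mounted at the origin on the work surface. World frame = base frame: x ahead of the robot, y to its left, z up, the work surface at z = 0. Lengths are in m, angles in degrees, forces in N, time in s.
With the tool pointing down it reaches from about 0.4 to 0.9 m from the base axis. Payload 5.5 kg.
Tool frame: the origin (TCP) lies at the very end of the fingers, on their centre line; the grasp point (between the pads) lies 19 mm behind it; z points along the fingers, y is the direction in which the jaws open and shut (so a half turn about z gives the same grasp; the last joint's range is limited). The gripper opens to 85 mm and grips with 20 to 120 N. Pads are 22 mm wide; open, the fingers measure 114 mm over their backs; the gripper's body (76 mm by 85 mm) begins 54 mm behind the grasp point. The pads swing forward as they close: fully open they stand 13 mm farther back than shut.
Start: joints at [-55.967, 28.699, -24.465, 88.831, 12.651, 65.22, -12.049], TCP at [0.211, 0.615, 0.199] pointing down, gripper open.
Joint ranges: [-164.97, 164.97], [-17.58, 116.51], [-87.97, 89.64], [11.32, 138.91], [-80.73, 260.73], [10.89, 115.49], [-147.41, 147.41]. Speed limits (degrees/s): [147.25, 147.25, 180, 180, 180, 180, 180].

## Interface

Orientations are given as a 3x3 rotation matrix whose columns are the frame's x, y, z axes.
In Python, from rig import env gives the robot as it stands.
- The arm moves only by the tool arm_command, never from a script. Its argument "targets" is a list of rows, each a list of 5 numbers: the shift along the tool's x, y, z in m, then the turn about the tool's z in degrees, then the finger opening in m, from 0 to 0.0854. In form: [[x, y, z, yaw, grip], ...]. A call has exactly 5 rows; each row is the pose to reach, as a shift and turn from the pose commanded when the call began, along the tool's axes at that moment; what a row does not reach only later rows make up. A row lasts 1/8 s, in which the tool goes at most 62.5 mm and 10.7 degrees, less where a joint would pass 70% of its speed; a pose out of reach is approached as far as the arm can. A call with a gripper value outside its range is refused whole. The fingers move at their own pace and stop on an object; the grip force is fixed at half the most. Time passes only in rows, so rows that repeat a pose let the fingers close, or fill a call up. It gives the time, the measured TCP pose, the force and the opening at its end, in the units of the state.
- env.sense(): the state, without advancing time (a new reading comes with each control period).
- env.get_image(name): name is "side" or "top"; returns the picture (384x512x3 uint8, red, green, blue); there is no depth.
- env.camera_params(name): a dict with "fx", "fy", "cx", "cy" (pixels), "T" (4x4, takes a point from camera to world coordinates). Camera axes: x right, y down, z forward; pixel columns grow to the right and rows downward; lengths in m; the calibration is good to about 2 mm. A picture is of the moment at which its call begins. camera_params takes no time and is no camera call.
- env.close_job(): hands the job in, once; it reports no verdict.
The state is a dict: "time_s": time; "qpos": joint angles; "qd": joint speeds; "effort": joint torques, N m; "ee_pos": TCP position; "tool_rot": TCP orientation; "wrist_force": force on the tool from outside, world axes, zero at the start; "moment": the same for the moment, N m; "opening": finger opening in m.
Only numpy, scipy, OpenCV 4.12 (cv2) and the standard library are available. Lean on these libraries where they do the work, as an engineer would, in place of code of your own. Each camera call takes 0.05 s, during which the arm holds its last target. There are 200 camera calls.

## Working session

There is one attempt and no reset: what is moved stays moved. The work goes in short steps, Python scripts to look and compute and a tool call to move; the robot and the scene stay as the last step left them, time stands still between calls to the robot, and variables do not carry over. Pictures are saved under pics/ and viewed, about 8 in all and at most 12, crops included, and the job is handed in when it is done.

Besides the shell and the picture viewer there is one more tool, called after ">>>" in YAML: its name, and indented under it one key for each argument. arm_command: Moves the arm, as the interface text tells. Its arguments: {"type":"object","properties":{"targets":{"type":"array"}},"required":["targets"]}

```bash
mkdir -p pics; ls; python3 - <<'E'
from rig import env
import cv2,numpy as np
np.set_printoptions(precision=4,suppress=True)
for n in("side","top"):
    im=env.get_image(n); cv2.imwrite(f"pics/{n}0.png",im[:,:,::-1]); 
    p=env.camera_params(n); print(n,p["fx"],p["fy"],p["cx"],p["cy"]);print(p["T"])
a=cv2.imread("pics/side0.png");b=cv2.imread("pics/top0.png")
s=env.sense();print(s)
E
```

```text
pics
side 427.8144455162521 427.8144455162521 248.82004347977568 189.1092285590543
[[ 0.8127 -0.3057  0.496  -0.0215]
 [-0.5825 -0.4405  0.6831 -0.7025]
 [ 0.0097 -0.8441 -0.5361  0.6862]
 [ 0.      0.      0.      1.    ]]
top 373.67562337457156 373.67562337457156 255.74346460306694 187.61797687792665
[[ 0.0042 -0.9944  0.1057  0.4473]
 [-1.     -0.0049 -0.0064  0.0813]
 [ 0.0069 -0.1057 -0.9944  1.0162]
 [ 0.      0.      0.      1.    ]]
{'time_s': 0.1, 'qpos': array([-55.9644,  28.7495, -24.4531,  88.8849,  12.6532,  65.2192,
       -12.0479]), 'qd': array([ 0.0603, -0.0987,  0.0687, -0.1212, -0.0759, -0.0552, -0.0347]), 'effort': array([ -0.0103, -57.0819,  -5.8381, -28.1749,   0.0105,   0.0056,
         0.    ]), 'ee_pos': array([0.211 , 0.6141, 0.1979]), 'tool_rot': array([[-0.9458,  0.3248, -0.0006],
       [ 0.3248,  0.9458, -0.0016],
       [ 0.    , -0.0017, -1.    ]]), 'wrist_force': array([0.0653, 0.2513, 0.299 ]), 'moment': array([-0.0085,  0.0472, -0.0309]), 'opening': 0.08569689138565499}
```

View pics/side0.png

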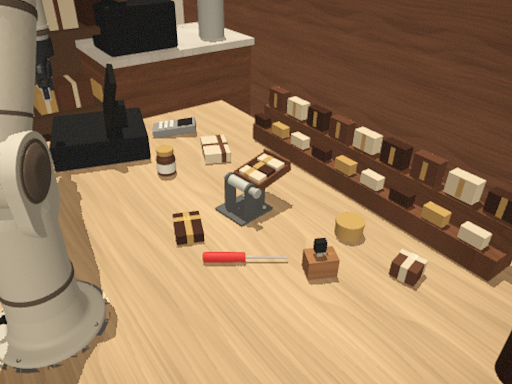

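View pics/top0.png

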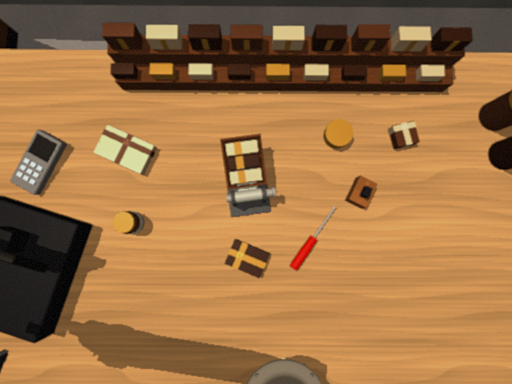

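Side view: stand around (245,195), clip in its block at (320,255), tin (349,228), screwdriver (245,258). Top view: stand near (250,195) with the tray upwards, pin end to the right at (272,193), block at (362,192). I'll zoom on both.

```bash
python3 - <<'E'
import cv2,numpy as np
a=cv2.imread("pics/side0.png");b=cv2.imread("pics/top0.png")
A=cv2.resize(a[150:290,200:360],None,fx=5,fy=4.2857,interpolation=cv2.INTER_CUBIC)
A=cv2.resize(a[150:285,200:360],(800,675),interpolation=cv2.INTER_CUBIC)
top=cv2.resize(b[120:220,215:385],(800,470),interpolation=cv2.INTER_CUBIC)
cv2.imwrite("pics/c1.png",A[:600]);cv2.imwrite("pics/c2.png",top)
E
```

```text
(no output)
```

View pics/c1.png

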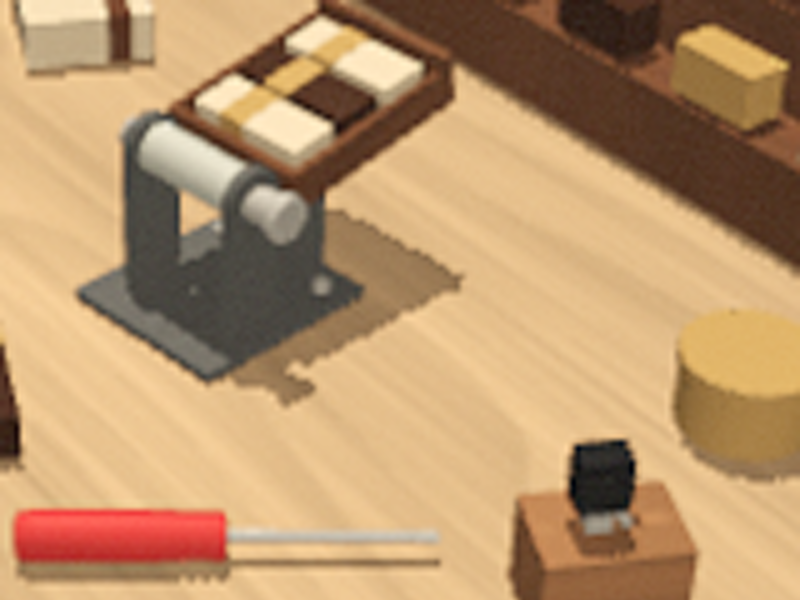

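View pics/c2.png

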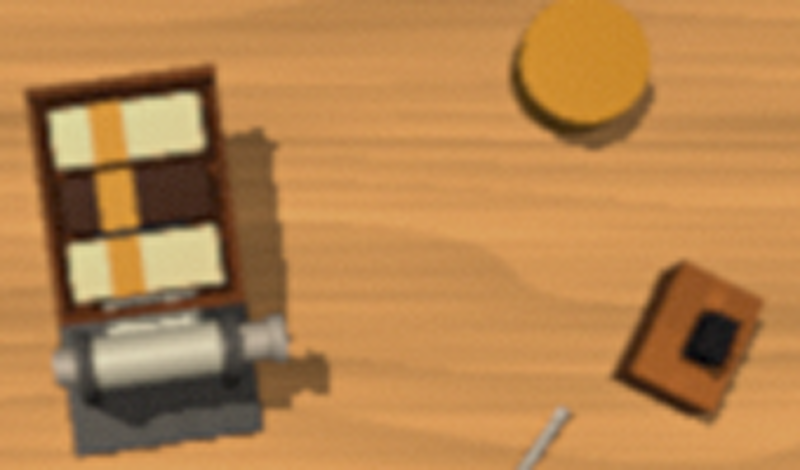

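Clear crops (4.71x top, 5x side). In the top crop the pin head's face is at about (285,337), its plain end at (57,366) and the clip head at (712,339). The block's corners are at (685,262), (765,300), (710,420) and (615,375). In the side crop the bent leg (625,520) sits to the right of the straight leg. Next I'll fit the poses.

```bash
cat > h.py <<'E'
import numpy as np
from scipy.optimize import least_squares
from rig import env
np.set_printoptions(precision=4,suppress=True)
CP={n:env.camera_params(n) for n in("side","top")}
def proj(n,P):
    p=CP[n];T=p["T"];c=T[:3,:3].T@(np.asarray(P,float)-T[:3,3])
    return np.array([p["fx"]*c[0]/c[2]+p["cx"],p["fy"]*c[1]/c[2]+p["cy"]])
def ray(n,uv,z):
    p=CP[n];T=p["T"];d=T[:3,:3]@np.array([(uv[0]-p["cx"])/p["fx"],(uv[1]-p["cy"])/p["fy"],1])
    return T[:3,3]+d*(z-T[2,3])/d[2]
def W(q,l):  # x,y,yaw(deg) -> world
    a=np.radians(q[2]);c,s=np.cos(a),np.sin(a)
    return np.array([q[0]+c*l[0]-s*l[1],q[1]+s*l[0]+c*l[1],l[2]])
def ct(x,y): return (215+x/4.706,120+y/4.7)
def cs(x,y): return (200+x/5,150+y/5)
E
python3 - <<'E'
from h import *
head=ray("top",ct(285,337),.09);end=ray("top",ct(57,366),.09)
print("head",head,"side",ray("side",cs(290,217),.09),"end",end,np.linalg.norm(head-end))
# stand fit: q=x,y,yaw,s, base thickness
obs=[("side",cs(78,295),"b",(-60,55)),("side",cs(208,380),"b",(-60,-55)),("side",cs(362,292),"b",(60,-55)),
("top",ct(82,455),"b",(-60,55)),("top",ct(262,430),"b",(-60,-55)),
("top",ct(287,337),"p",-73),("top",ct(57,366),"p",50),("side",cs(290,217),"p",-73)]
def f(q,full=False):
    r=[]
    for n,uv,k,l in obs:
        P=W(q,(l[0]/1e3,l[1]/1e3,q[4])) if k=="b" else W(q,(0,l/1e3+q[3],.09))
        r.append(proj(n,P)-uv)
    return np.ravel(r)
s=least_squares(f,[.45,.09,7,.003,.006],loss="soft_l1",x_scale=[.01,.01,1,.01,.01]);print("stand",s.x);print(s.fun.reshape(-1,2) if 0 else f(s.x).reshape(-1,2))
q=s.x;print("seat",W(q,(0,.055,.09)),"home face",W(q,(0,-.051,.09)))
# block
bo=[("top",ct(615,375),(-30,25)),("top",ct(685,262),(40,25)),("top",ct(765,300),(40,-25)),("top",ct(710,420),(-30,-25)),
("side",cs(515,500),(-30,25)),("side",cs(660,480),(40,25)),("side",cs(695,548),(40,-25)),("side",cs(540,567),(-30,-25))]
ho=[("top",ct(712,339),.092),("side",cs(602,448),.092)]
for sg in(1,-1):
    def g(q):
        r=[proj(n,W(q,(sg*l[0]/1e3,sg*l[1]/1e3,.05)))-uv for n,uv,l in bo]
        r+= [proj(n,W(q,(0,0,z)))-uv for n,uv,z in ho]
        return np.ravel(r)
    s=least_squares(g,[.5,-.2,-32],loss="soft_l1",x_scale=[.01,.01,1]);print("block",sg,s.x,s.cost);print(g(s.x).reshape(-1,2).T)
for n,uv,z in ho: print(ray(n,uv,z))
E
```

```text
head [0.5358 0.026  0.09  ] side [0.5375 0.0271 0.09  ] end [0.5198 0.1464 0.09  ] 0.12147093839209958
stand [0.5358 0.0897 6.991  0.0084 0.0076]
[[-1.7469 -0.7185]
 [-1.2493  0.3672]
 [ 0.4047  0.2838]
 [ 0.0766  2.118 ]
 [ 2.4084  2.6304]
 [-0.2627 -3.1469]
 [-0.4608 -3.5688]
 [ 2.2966 -0.4854]]
seat [0.5291 0.1443 0.09  ] home face [0.542  0.0391 0.09  ]
block 1 [  0.5358  -0.2022 -26.9509] 4.873914156873337
[[ 3.0074 -0.2781 -0.0022  0.1918 -0.7587 -0.2204 -0.1355  0.0788  0.9397
  -0.4604]
 [-0.3579 -0.073   0.5385 -1.1229 -1.6525 -0.4233  0.5115 -0.2497 -0.0603
   0.1141]]
block -1 [   0.5358   -0.2022 -206.9509] 4.873914156873379
[[ 3.0074 -0.2781 -0.0022  0.1918 -0.7587 -0.2204 -0.1355  0.0788  0.9397
  -0.4604]
 [-0.3579 -0.073   0.5385 -1.1229 -1.6525 -0.4233  0.5115 -0.2497 -0.0603
   0.1141]]
[ 0.5356 -0.1998  0.092 ]
[ 0.5369 -0.2025  0.092 ]
```

>>> arm_command:
  targets:
    - [-0.0437, -0.0411, 0, -5.3, 0]
    - [-0.0874, -0.0822, 0, -10.6, 0]
    - [-0.1311, -0.1233, 0, -15.9, 0]
    - [-0.1748, -0.1644, 0, -21.2, 0]
    - [-0.2185, -0.2055, 0, -26.4, 0]

```text
time_s: 0.72
ee_pos: [0.3516, 0.3473, 0.1985]
tool_rot: [[-0.991, -0.133, -0.0], [-0.133, 0.991, -0.0], [0.0, -0.0, -1.0]]
wrist_force: [2.2, 0.4, 0.4]
opening: 0.0001
```

>>> arm_command:
  targets:
    - [-0.0142, -0.0385, 0, 0, 0]
    - [-0.0284, -0.077, 0, 0, 0]
    - [-0.0426, -0.1155, 0, 0, 0]
    - [-0.0568, -0.154, 0, 0, 0]
    - [-0.071, -0.1925, 0, 0, 0]

```text
time_s: 1.35
ee_pos: [0.4466, 0.1664, 0.1986]
tool_rot: [[-0.992, -0.13, -0.0], [-0.13, 0.992, -0.0], [0.0, -0.0, -1.0]]
wrist_force: [-0.1, -0.1, 0.7]
opening: -0.0
```

>>> arm_command:
  targets:
    - [-0.0142, -0.0385, 0, 0, 0]
    - [-0.0284, -0.077, 0, 0, 0]
    - [-0.0426, -0.1155, 0, 0, 0]
    - [-0.0568, -0.16, 0, 0, 0]
    - [-0.071, -0.1925, 0, 0, 0]

```text
time_s: 1.98
ee_pos: [0.5418, -0.0162, 0.1984]
tool_rot: [[-0.992, -0.128, -0.001], [-0.128, 0.992, -0.001], [0.001, -0.0, -1.0]]
wrist_force: [0.2, 0.2, -0.2]
opening: 0.0002
```

>>> arm_command:
  targets:
    - [0, 0, 0.03, 0, 0]
    - [0, 0, 0.06, 0, 0]
    - [0, 0, 0.09, 0, 0]
    - [0, 0, 0.111, 0, 0]
    - [0, 0, 0.111, 0, 0]

```text
time_s: 2.6
ee_pos: [0.5396, -0.0139, 0.0858]
tool_rot: [[-0.992, -0.13, -0.005], [-0.13, 0.992, 0.0], [0.005, 0.001, -1.0]]
wrist_force: [0.9, 0.9, -0.1]
opening: 0.0003
```

```bash
python3 - <<'E'
from h import *
import cv2
s=env.sense();print(s["ee_pos"],s["tool_rot"][:,1],s["wrist_force"],s["time_s"])
a=env.get_image("side");b=env.get_image("top")
A=cv2.resize(a[130:250,195:295],(480,576),interpolation=cv2.INTER_CUBIC)
B=cv2.resize(b[160:220,215:295],(320,240),interpolation=cv2.INTER_CUBIC)
C=np.zeros((576,800,3),np.uint8);C[:,:480]=A;C[:240,480:]=B
cv2.imwrite("pics/p1.png",C[:,:,::-1])
E
```

```text
[ 0.5396 -0.0139  0.0858] [-0.1298  0.9915  0.0008] [ 0.9065  0.8502 -0.0669] 2.6
```

View pics/p1.png

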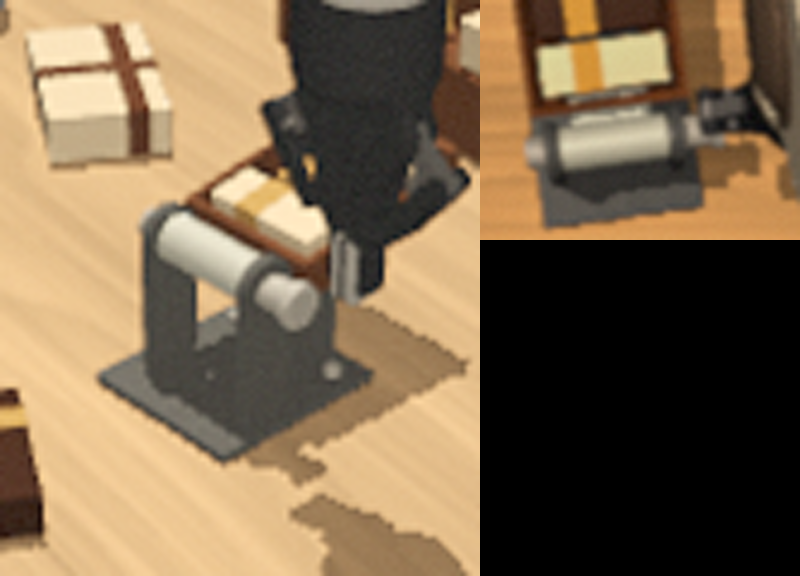

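The fingers are shut just off the head: tip at about (352,290) in the side crop, head face at (300,305). I'll check the tip's expected projection against the pin line.

```bash
python3 - <<'E'
from h import *
t=env.sense()["ee_pos"]
f=lambda n,P:((proj(n,P)-(195,130))*4.8 if n=="side" else (proj(n,P)-(215,160))*4+np.array([480,0]))
for P in (t,t+[0,0,.02],[.5365,.0265,.09],[.5198,.1464,.09],[.5417,-.0135,.09]): print(f("side",P),f("top",P))
# head / end from the new crop
un=lambda n,u:np.array(u)/4.8+(195,130) if n=="side" else (np.array(u)-(480,0))/4+(215,160)
print(ray("side",un("side",(300,305)),.09),ray("top",un("top",(528,152)),.09))
E
```

```text
[355.952  339.9392] [785.7927 117.7633]
[357.3149 307.7957] [789.1268 114.4644]
[301.6206 305.3819] [721.4164 125.6647]
[152.2295 220.1309] [528.4497 151.4993]
[355.4704 336.6597] [785.5625 117.67  ]
[0.536  0.0273 0.09  ] [0.5195 0.1467 0.09  ]
```

```bash
python3 - <<'E'
import cv2
a=cv2.imread("pics/p1.png")[:, :480]
g=cv2.cvtColor(cv2.resize(a,(100,120),interpolation=cv2.INTER_AREA),cv2.COLOR_BGR2GRAY)
for r in range(44,76): print(r, *g[r,66:84])
E
```

```text
44 200 107 36 39 46 44 40 43 43 43 42 41 38 39 37 44 46 42
45 228 153 42 39 43 45 44 44 42 45 44 40 38 41 41 44 44 46
46 238 185 77 39 42 42 46 39 40 43 45 44 43 42 46 44 41 42
47 238 205 118 40 42 44 44 42 43 44 44 43 45 43 43 43 40 39
48 222 196 126 66 89 79 53 45 41 47 47 42 45 46 43 42 40 40
49 181 164 117 96 125 101 65 48 41 41 44 46 47 45 38 38 42 77
50 162 155 113 114 115 86 95 78 46 42 40 39 40 40 42 81 129 158
51 148 133 92 125 114 94 128 124 77 48 41 39 35 41 107 156 190 198
52 113 94 73 124 112 93 129 146 104 55 44 43 43 45 150 196 200 197
53 87 67 53 122 113 92 130 145 103 49 41 48 42 43 155 201 203 197
54 73 59 52 120 114 91 129 145 95 41 39 41 38 41 152 201 207 202
55 67 59 49 123 113 100 133 146 96 42 41 41 40 41 161 202 207 206
56 63 59 51 119 109 107 137 145 95 39 43 45 39 41 173 204 203 204
57 61 62 63 121 101 106 137 144 96 42 40 43 38 45 174 201 197 199
58 59 60 73 125 100 104 136 140 91 43 43 40 38 60 178 202 196 194
59 65 61 81 128 100 103 135 130 80 41 40 36 41 105 181 201 199 195
60 84 67 82 127 99 106 136 129 79 38 36 61 114 163 188 194 196 198
61 102 71 73 1
[... 348 characters left out ...]
 70 70 85 121 132 133 130 132 131 128 128 129 126 127 159 171 186
67 73 72 72 85 121 133 131 129 130 131 131 129 130 130 127 128 127 158
68 72 72 73 88 125 134 132 130 132 132 131 132 132 132 131 129 126 126
69 73 71 72 97 130 138 134 131 131 130 131 133 132 132 131 131 132 129
70 74 72 72 100 133 138 135 134 131 130 130 131 132 133 133 132 129 129
71 73 71 71 100 133 141 139 137 134 133 131 131 130 131 131 131 129 128
72 73 72 70 91 121 138 141 139 136 135 134 134 132 132 132 134 134 132
73 72 71 70 73 86 114 133 140 139 138 136 135 134 132 132 131 131 132
74 69 69 75 78 68 78 102 120 128 137 140 137 133 135 132 130 128 129
75 67 81 102 109 93 73 69 76 96 123 139 142 138 134 132 133 131 130
```

```bash
python3 - <<'E'
from h import *
import cv2
for z in (.198,.211,.225,.24): print(z,proj("side",[.211,.614,z]),proj("top",[.211,.614,z]))
a=env.get_image("side");s=env.sense();print(s["ee_pos"],s["opening"],s["time_s"])
A=cv2.resize(a[60:230,200:330],(612,800)[::1],interpolation=cv2.INTER_CUBIC)[200:]
b=cv2.imread("pics/side0.png")[40:140,20:60]
C=np.zeros((600,800,3),np.uint8);C[:,:612]=A[:,:,::-1];C[:470,612:]=cv2.resize(b,(188,470))
cv2.imwrite("pics/p2.png",C)
E
```

```text
0.198 [ 53.5149 109.0247] [ -0.8917 339.3536]
0.211 [ 52.4851 104.8867] [ -5.1443 341.2288]
0.225 [ 51.3633 100.3792] [ -9.886  343.3197]
0.24 [50.1465 95.49  ] [-15.1635 345.6469]
[ 0.5424 -0.0138  0.0886] 4.545308581388582e-05 2.75
```

View pics/p2.png

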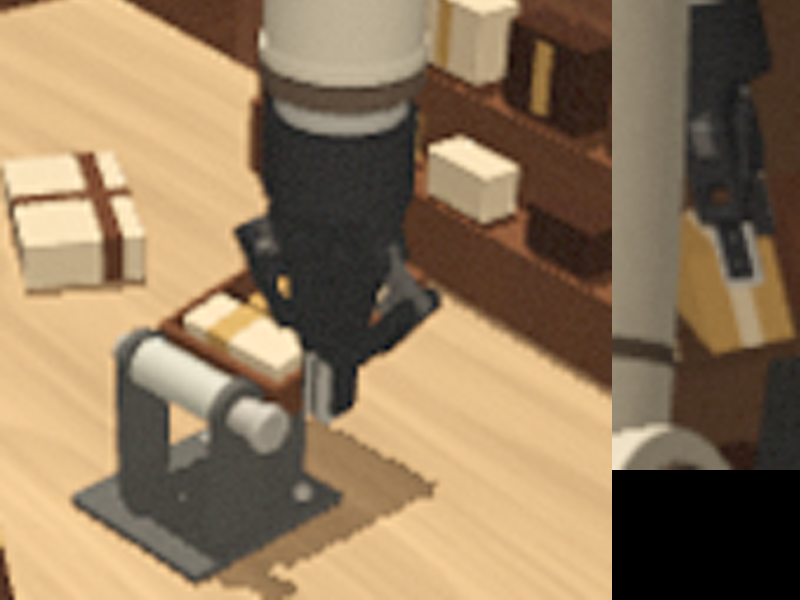

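>>> arm_command:
  targets:
    - [0, 0.005, 0, 0, 0]
    - [0, 0.01, 0, 0, 0]
    - [0, 0.014, 0, 0, 0]
    - [0, 0.017, 0, 0, 0]
    - [0, 0.02, 0, 0, 0]

```text
time_s: 3.38
ee_pos: [0.5391, 0.0062, 0.0878]
tool_rot: [[-0.992, -0.13, -0.0], [-0.13, 0.992, -0.0], [0.0, -0.0, -1.0]]
wrist_force: [-1.0, 0.4, 0.2]
opening: -0.0002
```

>>> arm_command:
  targets:
    - [0, 0.002, 0, 0, 0]
    - [0, 0.004, 0, 0, 0]
    - [0, 0.006, 0, 0, 0]
    - [0, 0.008, 0, 0, 0]
    - [0, 0.01, 0, 0, 0]

```text
time_s: 4.0
ee_pos: [0.5378, 0.0159, 0.0878]
tool_rot: [[-0.992, -0.13, -0.0], [-0.13, 0.992, 0.0], [0.0, 0.0, -1.0]]
wrist_force: [0.1, -0.5, 0.1]
opening: 0.0001
```

>>> arm_command:
  targets:
    - [0, 0.0015, 0, 0, 0]
    - [0, 0.003, 0, 0, 0]
    - [0, 0.0045, 0, 0, 0]
    - [0, 0.006, 0, 0, 0]
    - [0, 0.0075, 0, 0, 0]

```text
time_s: 4.62
ee_pos: [0.5368, 0.0234, 0.0878]
tool_rot: [[-0.992, -0.13, -0.0], [-0.13, 0.992, -0.0], [0.0, 0.0, -1.0]]
wrist_force: [0.3, -0.2, 0.5]
opening: -0.0002
```

```bash
python3 - <<'E'
from h import *
import cv2
s=env.sense();print(s["ee_pos"],s["wrist_force"],s["time_s"])
a=env.get_image("side");b=env.get_image("top")
A=cv2.resize(a[145:245,215:295],(480,600),interpolation=cv2.INTER_CUBIC)
B=cv2.resize(b[160:220,215:295],(320,240),interpolation=cv2.INTER_CUBIC)
C=np.zeros((600,800,3),np.uint8);C[:,:480]=A;C[:240,480:]=B
cv2.imwrite("pics/p3.png",C[:,:,::-1])
E
```

```text
[0.5368 0.0234 0.0878] [ 0.3346 -0.2133  0.4975] 4.625
```

View pics/p3.png

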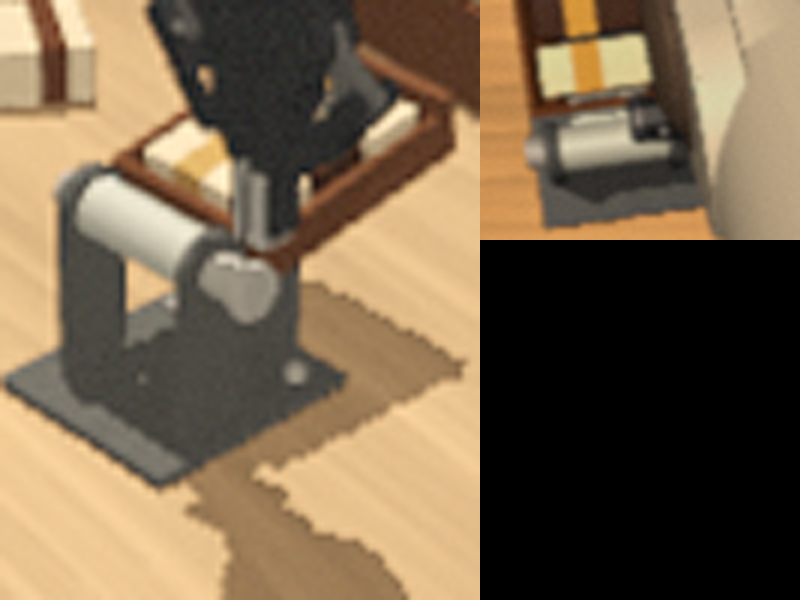

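The fingertip (262,245) hovers above the head (240,285), so the real finger end is higher than the reported TCP. I'll work out by how much.

```bash
python3 - <<'E'
from h import *
t=env.sense()["ee_pos"]
for z in (.088,.1,.105,.11,.115,.12): print(z,(proj("side",[t[0],t[1],z])-(215,145))*6)
# finger width visible ends; also head in this crop
print(ray("side",np.array((240,287))/6+(215,145),.09))
E
```

```text
0.088 [261.6722 298.5552]
0.1 [262.2943 274.8392]
0.105 [262.5557 264.8744]
0.11 [262.8184 254.8603]
0.115 [263.0824 244.7965]
0.12 [263.3477 234.6825]
[0.5327 0.0336 0.09  ]
```

>>> arm_command:
  targets:
    - [0, -0.02, 0, 0, 0]
    - [0, -0.04, 0, 0, 0]
    - [0, -0.04, 0.014, 0, 0]
    - [0, -0.04, 0.028, 0, 0]
    - [0, -0.03, 0.028, 0, 0]

```text
time_s: 5.35
ee_pos: [0.5388, -0.0058, 0.0578]
tool_rot: [[-0.992, -0.129, -0.004], [-0.129, 0.992, 0.0], [0.004, 0.001, -1.0]]
wrist_force: [0.8, 0.8, -0.0]
opening: -0.0001
```

>>> arm_command:
  targets:
    - [0, 0.003, 0, 0, 0]
    - [0, 0.005, 0, 0, 0]
    - [0, 0.007, 0, 0, 0]
    - [0, 0.009, 0, 0, 0]
    - [0, 0.011, 0, 0, 0]

```text
time_s: 5.98
ee_pos: [0.5394, 0.0044, 0.0599]
tool_rot: [[-0.992, -0.129, 0.0], [-0.129, 0.992, -0.0], [-0.0, -0.0, -1.0]]
wrist_force: [-0.5, 0.6, 0.3]
opening: 0.0
```

>>> arm_command:
  targets:
    - [0, 0.0015, 0, 0, 0]
    - [0, 0.003, 0, 0, 0]
    - [0, 0.0045, 0, 0, 0]
    - [0, 0.006, 0, 0, 0]
    - [0, 0.0075, 0, 0, 0]

```text
time_s: 6.6
ee_pos: [0.5383, 0.012, 0.0598]
tool_rot: [[-0.992, -0.13, -0.0], [-0.13, 0.992, 0.0], [0.0, 0.0, -1.0]]
wrist_force: [0.0, -0.0, 0.0]
opening: -0.0005
```

>>> arm_command:
  targets:
    - [0, 0.0015, 0, 0, 0]
    - [0, 0.003, 0, 0, 0]
    - [0, 0.0045, 0, 0, 0]
    - [0, 0.006, 0, 0, 0]
    - [0, 0.0075, 0, 0, 0]

```text
time_s: 7.22
ee_pos: [0.5373, 0.0191, 0.0598]
tool_rot: [[-0.992, -0.129, -0.0], [-0.129, 0.992, -0.0], [0.0, -0.0, -1.0]]
wrist_force: [1.0, -2.7, -0.5]
opening: 0.0001
```

>>> arm_command:
  targets:
    - [0, 0.0015, 0, 0, 0]
    - [0, 0.003, 0, 0, 0]
    - [0, 0.0045, 0, 0, 0]
    - [0, 0.006, 0, 0, 0]
    - [0, 0.006, 0, 0, 0]

```text
time_s: 7.85
ee_pos: [0.5364, 0.0256, 0.0598]
tool_rot: [[-0.992, -0.13, -0.0], [-0.13, 0.992, 0.0], [0.0, 0.0, -1.0]]
wrist_force: [0.6, -3.2, -0.3]
opening: -0.0002
```

>>> arm_command:
  targets:
    - [0, 0.001, 0, 0, 0]
    - [0, 0.002, 0, 0, 0]
    - [0, 0.003, 0, 0, 0]
    - [0, 0.004, 0, 0, 0]
    - [0, 0.004, 0, 0, 0]

```text
time_s: 8.48
ee_pos: [0.5359, 0.0294, 0.0597]
tool_rot: [[-0.992, -0.13, -0.0], [-0.13, 0.992, 0.0], [0.0, 0.0, -1.0]]
wrist_force: [-0.4, -3.5, -0.9]
opening: 0.0002
```

>>> arm_command:
  targets:
    - [0, 0.001, 0, 0, 0]
    - [0, 0.002, 0, 0, 0]
    - [0, 0.0025, 0, 0, 0]
    - [0, 0.003, 0, 0, 0]
    - [0, 0.003, 0, 0, 0]

```text
time_s: 9.1
ee_pos: [0.5357, 0.0311, 0.0597]
tool_rot: [[-0.992, -0.129, -0.0], [-0.129, 0.992, -0.001], [0.0, -0.001, -1.0]]
wrist_force: [-0.1, -6.3, -0.2]
opening: -0.0001
```

>>> arm_command:
  targets:
    - [0, 0.0005, 0, 0, 0]
    - [0, 0.001, 0, 0, 0]
    - [0, 0.0015, 0, 0, 0]
    - [0, 0.0015, 0, 0, 0]
    - [0, 0.0015, 0, 0, 0]

```text
time_s: 9.72
ee_pos: [0.5356, 0.0312, 0.0597]
tool_rot: [[-0.992, -0.128, 0.0], [-0.128, 0.992, -0.002], [0.0, -0.002, -1.0]]
wrist_force: [-0.2, -8.2, -1.0]
opening: 0.0001
```

>>> arm_command:
  targets:
    - [0, -0.025, 0, 0, 0]
    - [0, -0.05, -0.02, 0, 0]
    - [0, -0.05, -0.06, 0, 0]
    - [0, -0.05, -0.1, 0, 0]
    - [0, -0.05, -0.115, 0, 0]

```text
time_s: 10.35
ee_pos: [0.5441, -0.0144, 0.1776]
tool_rot: [[-0.991, -0.131, 0.005], [-0.131, 0.991, 0.001], [-0.005, 0.001, -1.0]]
wrist_force: [-0.5, -0.1, -0.2]
opening: -0.0001
```

>>> arm_command:
  targets:
    - [0.006, -0.036, 0, 7, 0.05]
    - [0.012, -0.072, 0, 14, 0.05]
    - [0.018, -0.108, 0, 21, 0.05]
    - [0.024, -0.145, 0, 28, 0.05]
    - [0.03, -0.18, 0, 34.5, 0.05]

```text
time_s: 10.98
ee_pos: [0.5355, -0.1983, 0.174]
tool_rot: [[-0.889, 0.457, -0.0], [0.457, 0.889, 0.001], [0.001, 0.001, -1.0]]
wrist_force: [-0.5, -0.1, 0.2]
opening: 0.0499
```

```bash
python3 - <<'E'
from h import *
import cv2
a=env.get_image("side");b=env.get_image("top")
s=env.sense();print(s["ee_pos"],s["tool_rot"][:,1],s["wrist_force"],s["time_s"],s["opening"])
A=cv2.resize(a[160:220,215:285],(392,336),interpolation=cv2.INTER_CUBIC)
B=cv2.resize(b[170:220,215:295],(400,250),interpolation=cv2.INTER_CUBIC)
D=cv2.resize(a[160:285,280:350],(400,600)[::1],interpolation=cv2.INTER_CUBIC)
D=cv2.resize(a[170:290,280:360],(400,600),interpolation=cv2.INTER_CUBIC)
C=np.zeros((600,800,3),np.uint8);C[:336,:392]=A;C[340:590,:400]=B;C[:,400:]=D
cv2.imwrite("pics/p4.png",C[:,:,::-1])
E
```

```text
[ 0.5345 -0.2028  0.174 ] [ 0.4619  0.887  -0.002 ] [-0.1707 -0.4125 -1.0809] 11.075 0.04985864784659576
```

View pics/p4.png

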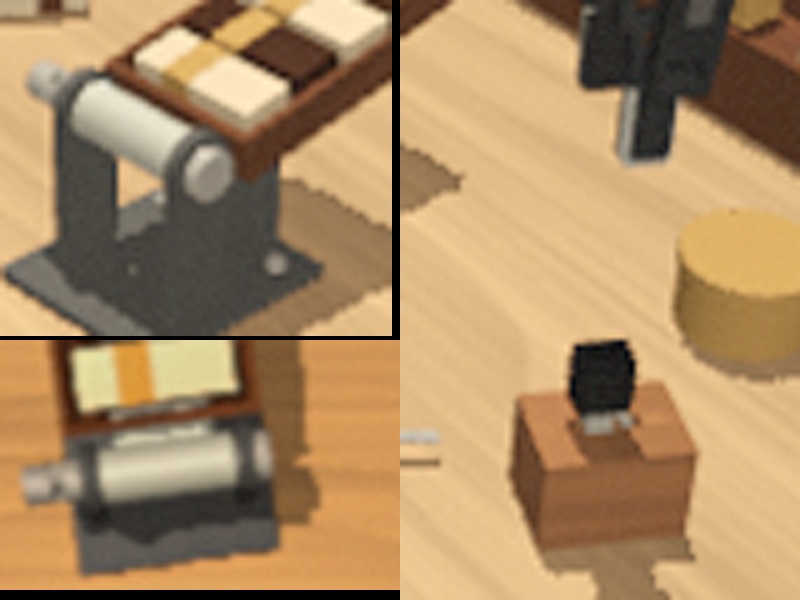

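Pin is home: head flush against its cheek at (212,172) side crop, plain end now sticking out at (25,485) in the top crop with a darker hole mark near (45,477). The gripper stands above the clip, fingertip (642,160), clip head (602,380). Now the numbers.

```bash
python3 - <<'E'
from h import *
face=ray("side",(215+212/5.6,160+172/5.6),.09);end=ray("top",(220,199),.09)
print("face",face,"end",end,np.linalg.norm(face-end),"(123)")
u=(end-face)/np.linalg.norm(end-face);print("yaw",np.degrees(np.arctan2(-u[0],u[1])),"seat",face+u*.106,end-u*.017)
f=env.sense()["ee_pos"]
print("tip seen",(280+242/5,170+160/5));
for z in (.174,.19,.2,.21,.22): print(z,proj("side",[f[0]-.46*.025,f[1]-.887*.025,z]),proj("side",[f[0],f[1],z]))
# clip head
top=ray("side",(280+202/5,170+345/5),.092);print("cliphead",top)
g=env.get_image("top")[188:208,216:240].mean(2).astype(int)
print("cols",*range(216,240))
for r in range(20): print(188+r,*g[r])
E
```

```text
face [0.5342 0.0449 0.09  ] end [0.5169 0.164  0.09  ] 0.12034513548584248 (123)
yaw 8.235423047678754 seat [0.519  0.1498 0.09  ] [0.5194 0.1472 0.09  ]
tip seen (328.4, 202.0)
0.174 [327.1333 216.3868] [323.5889 209.3762]
0.19 [327.9892 209.9576] [324.3901 203.0307]
0.2 [328.5328 205.874 ] [324.8989 199.0018]
0.21 [329.0832 201.739 ] [325.4138 194.9233]
0.22 [329.6407 197.5516] [325.9352 190.7945]
cliphead [ 0.5383 -0.201   0.092 ]
cols 216 217 218 219 220 221 222 223 224 225 226 227 228 229 230 231 232 233 234 235 236 237 238 239
188 141 139 139 139 139 140 140 140 142 141 135 99 69 67 68 66 68 72 74 73 72 83 100 114
189 143 143 144 142 144 145 144 142 143 144 140 108 79 77 79 82 83 82 86 87 83 100 131 149
190 150 150 147 146 147 148 149 148 147 149 143 116 92 85 78 71 68 69 84 86 89 121 168 185
191 154 154 155 153 153 152 150 150 151 153 146 122 98 89 74 65 59 57 79 95 107 121 148 160
192 153 156 154 154 155 155 152 149 148 150 146 119 95 87 77 68 64 58 90 131 145 149 153 157
193 142 143 143 144 143 143 143 140 137 138 134 114 100 94 85 74 70 70 110 155 172 172 173 175
194 139 14
[... 603 characters left out ...]
54 153 144 107 98 119 133 138 131 103 76 69 75 109 145 153 151 147
201 156 155 153 139 133 130 125 127 119 109 117 128 121 108 100 82 68 63 63 82 116 127 123 120
202 160 158 158 149 126 111 109 111 113 118 129 137 123 97 74 57 59 58 52 60 80 84 83 76
203 159 158 159 156 139 131 138 140 144 144 149 147 142 111 71 50 51 53 45 37 46 49 53 48
204 151 152 150 148 144 143 145 147 147 145 147 147 144 114 69 49 42 41 38 32 38 49 49 47
205 145 146 146 145 146 146 145 145 144 147 145 145 143 114 76 53 39 34 30 27 33 43 52 52
206 148 146 150 149 147 150 149 148 148 148 149 150 145 120 93 63 47 41 34 33 37 46 48 49
207 150 151 151 152 152 152 153 154 152 155 153 155 152 127 97 71 52 47 44 47 56 54 52 47
```

```bash
python3 - <<'E'
from h import *
print("end",ray("top",(219.0,198.3),.09), "hole", ray("top",(226,199.3),.0995))
# pin row centre from bright pixels at cols 221-223 (rows 194-202.5) and sleeve
for uv in((222,198.2),(236,197)):print(uv,ray("top",uv,.1))
print("axis@hole col", ray("top",(226,197.7),.1))
E
```

```text
end [0.5186 0.1665 0.09  ] hole [0.5155 0.1484 0.0995]
(222, 198.2) [0.5182 0.1582 0.1   ]
(236, 197) [0.5213 0.1239 0.1   ]
axis@hole col [0.5194 0.1484 0.1   ]
```

>>> arm_command:
  targets:
    - [-0.001, 0.0025, 0.03, 0, 0.05]
    - [-0.001, 0.0025, 0.06, 0, 0.05]
    - [-0.001, 0.0025, 0.09, 0, 0.05]
    - [-0.001, 0.0025, 0.11, 0, 0.05]
    - [-0.001, 0.0025, 0.11, 0, 0.05]

```text
time_s: 11.75
ee_pos: [0.5362, -0.1937, 0.0627]
tool_rot: [[-0.892, 0.452, -0.004], [0.452, 0.892, 0.003], [0.005, 0.001, -1.0]]
wrist_force: [-1.0, -0.1, -0.5]
opening: 0.05
```

```bash
python3 - <<'E'
from h import *
import cv2
a=env.get_image("side");s=env.sense();print(s["ee_pos"],s["tool_rot"][:,1],s["wrist_force"],s["time_s"],s["opening"])
D=cv2.resize(a[190:290,280:360],(480,600),interpolation=cv2.INTER_CUBIC)
cv2.imwrite("pics/p5.png",D[:,:,::-1])
E
```

```text
[ 0.5373 -0.1945  0.064 ] [0.4527 0.8917 0.0007] [ 0.5829 -0.3376  0.6371] 11.8 0.04993826445382194
```

View pics/p5.png

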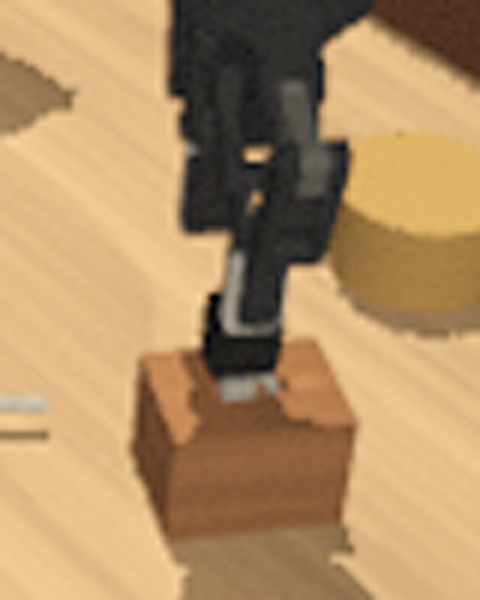

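The near fingertip (250,332) is level with the top of the clip head (240,300), about 2 mm off along tool x, so the z offset of roughly 26 mm holds. Next I correct, descend and grip.

>>> arm_command:
  targets:
    - [-0.002, -0.006, 0.01, 0, 0.05]
    - [-0.002, -0.006, 0.02, 0, 0.05]
    - [-0.002, -0.006, 0.026, 0, 0.05]
    - [-0.002, -0.006, 0.026, 0, 0]
    - [-0.002, -0.006, 0.026, 0, 0]

```text
time_s: 12.42
ee_pos: [0.5369, -0.2027, 0.039]
tool_rot: [[-0.891, 0.455, 0.0], [0.455, 0.891, -0.0], [-0.0, 0.0, -1.0]]
wrist_force: [0.7, -0.2, -0.0]
opening: 0.0165
```

>>> arm_command:
  targets:
    - [0, 0, 0, 0, 0]
    - [0, 0, 0, 0, 0]
    - [0, 0, 0, 0, 0]
    - [0, 0, 0, 0, 0]
    - [0, 0, 0, 0, 0]

```text
time_s: 13.05
ee_pos: [0.5369, -0.2027, 0.039]
tool_rot: [[-0.891, 0.455, 0.0], [0.455, 0.891, -0.0], [-0.0, 0.0, -1.0]]
wrist_force: [-0.5, 0.2, 1.8]
opening: 0.0167
```

>>> arm_command:
  targets:
    - [0, 0, -0.02, 0, 0]
    - [0, 0, -0.05, 0, 0]
    - [0, 0, -0.09, 0, 0]
    - [0, 0, -0.13, 0, 0]
    - [0, 0, -0.16, 0, 0]

```text
time_s: 13.68
ee_pos: [0.5367, -0.2028, 0.2003]
tool_rot: [[-0.891, 0.455, 0.001], [0.455, 0.891, -0.0], [-0.001, 0.0, -1.0]]
wrist_force: [0.6, -0.6, -0.7]
opening: 0.0171
```

>>> arm_command:
  targets:
    - [0.0178, 0.0303, 0, -7, 0]
    - [0.0357, 0.0606, 0, -14, 0]
    - [0.0535, 0.091, 0, -21, 0]
    - [0.0714, 0.1213, 0, -28, 0]
    - [0.0892, 0.1516, 0, -34.5, 0]

```text
time_s: 14.3
ee_pos: [0.5255, -0.0261, 0.1985]
tool_rot: [[-0.991, -0.133, -0.001], [-0.133, 0.991, -0.0], [0.001, 0.0, -1.0]]
wrist_force: [-0.1, 0.2, -1.2]
opening: 0.0166
```

>>> arm_command:
  targets:
    - [-0.003, 0.04, 0, 0, 0]
    - [-0.006, 0.08, 0, 0, 0]
    - [-0.009, 0.12, 0, 0, 0]
    - [-0.0124, 0.155, 0, 0, 0]
    - [-0.0124, 0.1755, 0, 0, 0]

```text
time_s: 14.92
ee_pos: [0.5149, 0.1508, 0.1985]
tool_rot: [[-0.991, -0.132, -0.001], [-0.132, 0.991, 0.001], [0.001, 0.001, -1.0]]
wrist_force: [1.5, -0.1, -1.6]
opening: 0.0167
```

>>> arm_command:
  targets:
    - [0, 0, 0.01, 0, 0]
    - [0, 0, 0.02, 0, 0]
    - [0, 0, 0.03, 0, 0]
    - [0, 0, 0.03, 0, 0]
    - [0, 0, 0.03, 0, 0]

```text
time_s: 15.55
ee_pos: [0.5159, 0.148, 0.1688]
tool_rot: [[-0.992, -0.129, 0.0], [-0.129, 0.992, 0.0], [-0.0, 0.0, -1.0]]
wrist_force: [0.3, 0.5, -0.3]
opening: 0.0169
```

```bash
python3 - <<'E'
from h import *
import cv2
a=env.get_image("side");b=env.get_image("top");s=env.sense();print(s["ee_pos"],s["tool_rot"][:,1],s["wrist_force"],s["time_s"],s["opening"])
cv2.imwrite("pics/s6.png",a[:,:,::-1])
D=cv2.resize(a[130:205,205:285],(640,600),interpolation=cv2.INTER_CUBIC)
cv2.imwrite("pics/p6.png",D[:,:,::-1])
E
```

```text
[0.5161 0.1484 0.1692] [-0.1293  0.9916  0.0002] [-0.5659 -0.1745 -0.7196] 15.65 0.016948248175886624
```

View pics/p6.png

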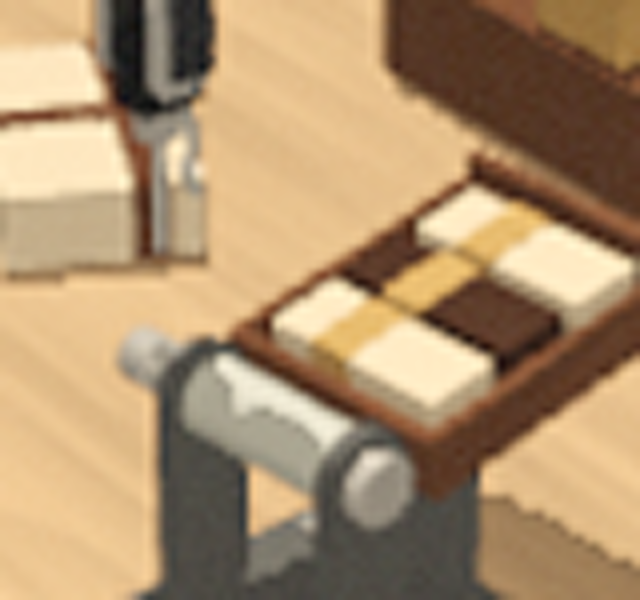

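The clip hangs upright from the fingers. The straight leg's tip is near (155,257), the bent leg is to its right ending about (200,185), and the pin end is at (140,350). I'll check the tip against its predicted pixel.

```bash
python3 - <<'E'
from h import *
import cv2
s=env.sense()["ee_pos"]
print((proj("side",[s[0],s[1],s[2]-.0305])-(205,130))*8,(proj("side",[s[0],s[1],s[2]+.011])-(205,130))*8)
print("seat",(proj("side",[.5193,.1485,.09])-(205,130))*8,"end",(proj("side",[.5171,.1654,.09])-(205,130))*8)
g=cv2.imread("pics/s6.png").mean(2).astype(int)
print("cols",*range(220,234))
for r in range(140,184): print(r,*g[r,218:236])
E
```

```text
[158.4824 241.9604] [155.8933 130.2433]
seat [169.1248 364.7319] end [136.9816 346.0418]
cols 220 221 222 223 224 225 226 227 228 229 230 231 232 233
140 97 44 25 27 27 94 139 136 113 102 117 100 143 185 190 188 189 192
141 123 39 29 24 28 61 115 142 136 132 126 83 132 179 188 188 188 189
142 119 51 20 27 29 24 51 112 87 68 58 118 153 176 183 185 188 188
143 104 78 56 44 25 23 15 45 50 81 109 176 184 181 180 179 183 186
144 125 107 85 93 81 62 87 109 113 132 138 168 179 180 180 180 178 180
145 202 149 86 113 124 116 134 141 139 145 144 148 175 181 181 181 181 180
146 232 183 101 107 132 139 139 137 133 167 159 150 177 185 181 180 183 183
147 228 197 123 93 118 128 134 140 180 206 176 148 180 189 186 182 181 181
148 227 212 145 81 87 100 135 164 221 230 186 146 179 189 188 185 184 180
149 227 230 184 104 83 88 141 171 220 215 174 149 180 189 187 188 186 184
150 226 229 197 127 86 86 143 158 218 202 162 192 197 190 189 189 189 186
151 226 228 213 147 83 88 141 151 219 198 154 213 207 190 190 189 190 189
152 228 228 233 175 81 76 142 129 198 183 142 171 179 187 192 190 189 189
153 212 2
[... 1582 characters left out ...]
 155 146 140 117 82 72 84 96 161 170 122 66
175 191 168 144 149 159 176 169 141 96 71 73 88 126 140 217 226 198 157
176 188 178 144 131 151 154 154 111 71 73 72 129 158 158 200 225 228 215
177 188 190 173 152 151 143 119 86 77 69 104 154 165 160 154 197 224 229
178 186 188 191 185 171 154 110 75 76 77 138 161 164 161 159 154 210 228
179 190 187 186 189 191 183 125 72 74 90 150 163 159 161 158 157 206 223
180 190 190 188 186 188 194 139 67 69 94 148 161 159 160 159 157 199 215
181 183 187 187 187 188 194 136 63 71 100 146 157 159 159 160 157 183 195
182 179 183 183 187 189 192 137 66 69 90 134 150 151 155 158 159 159 156
183 178 180 180 183 185 192 138 63 70 71 113 130 143 150 152 157 158 160
```

>>> arm_command:
  targets:
    - [0, 0, 0.012, 0, 0]
    - [0, 0, 0.024, 0, 0]
    - [0, 0, 0.034, 0, 0]
    - [0, 0, 0.036, 0, 0]
    - [0, 0, 0.036, 0, 0]

```text
time_s: 16.27
ee_pos: [0.5156, 0.1485, 0.1325]
tool_rot: [[-0.992, -0.13, -0.0], [-0.13, 0.992, -0.0], [0.0, 0.0, -1.0]]
wrist_force: [-0.0, 0.8, -0.5]
opening: 0.0165
```

>>> arm_command:
  targets:
    - [0, 0, 0.001, 0, 0]
    - [0, 0, 0.002, 0, 0]
    - [0, 0, 0.003, 0, 0]
    - [0, 0, 0.0035, 0, 0]
    - [0, 0, 0.0035, 0, 0]

```text
time_s: 16.9
ee_pos: [0.5161, 0.1486, 0.1298]
tool_rot: [[-0.992, -0.13, 0.001], [-0.13, 0.992, 0.0], [-0.001, 0.0, -1.0]]
wrist_force: [-0.7, -0.3, 3.5]
opening: 0.0164
```

>>> arm_command:
  targets:
    - [0.0005, 0, 0.0005, 0, 0]
    - [0.001, 0, 0.0005, 0, 0]
    - [0.0015, 0, 0.0005, 0, 0]
    - [0.002, 0, 0.0005, 0, 0]
    - [0.0025, 0, 0.0005, 0, 0]

```text
time_s: 17.52
ee_pos: [0.5144, 0.1484, 0.1294]
tool_rot: [[-0.992, -0.129, 0.002], [-0.129, 0.992, 0.001], [-0.003, 0.0, -1.0]]
wrist_force: [1.3, -0.4, 0.3]
opening: 0.0168
```

>>> arm_command:
  targets:
    - [0, 0, 0.0004, 0, 0]
    - [0, 0, 0.0008, 0, 0]
    - [0, 0, 0.0012, 0, 0]
    - [0, 0, 0.0016, 0, 0]
    - [0, 0, 0.0016, 0, 0]

```text
time_s: 18.15
ee_pos: [0.513, 0.1481, 0.127]
tool_rot: [[-0.992, -0.13, -0.0], [-0.13, 0.992, -0.0], [0.0, -0.0, -1.0]]
wrist_force: [-0.0, 0.3, -0.4]
opening: 0.0169
```

>>> arm_command:
  targets:
    - [0, 0, 0.0005, 0, 0]
    - [0, 0, 0.001, 0, 0]
    - [0, 0, 0.0015, 0, 0]
    - [0, 0, 0.002, 0, 0]
    - [0, 0, 0.002, 0, 0]

```text
time_s: 18.77
ee_pos: [0.5135, 0.1481, 0.1253]
tool_rot: [[-0.992, -0.13, 0.001], [-0.13, 0.992, 0.0], [-0.001, 0.0, -1.0]]
wrist_force: [1.0, 0.5, -0.2]
opening: 0.0162
```

>>> arm_command:
  targets:
    - [-0.0005, 0, 0.0003, 0, 0]
    - [-0.001, 0, 0.0006, 0, 0]
    - [-0.0015, 0, 0.0009, 0, 0]
    - [-0.002, 0, 0.0012, 0, 0]
    - [-0.0025, 0, 0.0012, 0, 0]

```text
time_s: 19.4
ee_pos: [0.5151, 0.1484, 0.1237]
tool_rot: [[-0.992, -0.13, -0.001], [-0.13, 0.992, -0.0], [0.001, -0.0, -1.0]]
wrist_force: [-2.2, -0.7, 0.3]
opening: 0.0166
```

>>> arm_command:
  targets:
    - [-0.0005, 0, 0.0003, 0, 0]
    - [-0.001, 0, 0.0006, 0, 0]
    - [-0.0015, 0, 0.0009, 0, 0]
    - [-0.002, 0, 0.0012, 0, 0]
    - [-0.002, 0, 0.0012, 0, 0]

```text
time_s: 20.02
ee_pos: [0.5167, 0.1486, 0.1224]
tool_rot: [[-0.992, -0.13, -0.002], [-0.13, 0.992, -0.0], [0.002, -0.0, -1.0]]
wrist_force: [-5.5, -1.8, 0.9]
opening: 0.0164
```

>>> arm_command:
  targets:
    - [-0.0005, 0, 0.0004, 0, 0]
    - [-0.001, 0, 0.0008, 0, 0]
    - [-0.0015, 0, 0.0012, 0, 0]
    - [-0.002, 0, 0.0016, 0, 0]
    - [-0.002, 0, 0.002, 0, 0]

```text
time_s: 20.65
ee_pos: [0.5196, 0.149, 0.1208]
tool_rot: [[-0.992, -0.13, -0.0], [-0.13, 0.992, -0.0], [0.0, 0.0, -1.0]]
wrist_force: [-5.5, -1.1, 2.2]
opening: 0.0168
```

>>> arm_command:
  targets:
    - [0, 0, 0.0008, 0, 0]
    - [0, 0, 0.0016, 0, 0]
    - [0, 0, 0.0024, 0, 0]
    - [0, 0, 0.003, 0, 0]
    - [0, 0, 0.003, 0, 0]

```text
time_s: 21.28
ee_pos: [0.5196, 0.149, 0.1177]
tool_rot: [[-0.992, -0.13, -0.0], [-0.13, 0.992, 0.0], [0.0, 0.0, -1.0]]
wrist_force: [-4.3, -0.6, 0.8]
opening: 0.0167
```

>>> arm_command:
  targets:
    - [0, 0, 0.001, 0, 0]
    - [0, 0, 0.002, 0, 0]
    - [0, 0, 0.003, 0, 0]
    - [0, 0, 0.004, 0, 0]
    - [0, 0, 0.004, 0, 0]

```text
time_s: 21.9
ee_pos: [0.5195, 0.149, 0.1136]
tool_rot: [[-0.992, -0.13, -0.0], [-0.13, 0.992, 0.0], [0.0, 0.0, -1.0]]
wrist_force: [-4.5, -0.6, 0.8]
opening: 0.0168
```

>>> arm_command:
  targets:
    - [0, 0, 0.001, 0, 0]
    - [0, 0, 0.002, 0, 0]
    - [0, 0, 0.003, 0, 0]
    - [0, 0, 0.004, 0, 0]
    - [0, 0, 0.004, 0, 0]

```text
time_s: 22.52
ee_pos: [0.5195, 0.149, 0.1096]
tool_rot: [[-0.992, -0.13, -0.0], [-0.13, 0.992, -0.0], [0.0, 0.0, -1.0]]
wrist_force: [-5.9, -1.7, 0.1]
opening: 0.0168
```

>>> arm_command:
  targets:
    - [0.0007, 0, 0.001, 0, 0]
    - [0.0007, 0, 0.002, 0, 0]
    - [0.0007, 0, 0.003, 0, 0]
    - [0.0007, 0, 0.004, 0, 0]
    - [0.0007, 0, 0.004, 0, 0]

```text
time_s: 23.15
ee_pos: [0.5192, 0.149, 0.1057]
tool_rot: [[-0.992, -0.13, 0.0], [-0.13, 0.992, 0.0], [-0.0, 0.0, -1.0]]
wrist_force: [-2.9, -1.0, -1.2]
opening: 0.0166
```

>>> arm_command:
  targets:
    - [0.0003, 0, 0.001, 0, 0]
    - [0.0003, 0, 0.002, 0, 0]
    - [0.0003, 0, 0.003, 0, 0]
    - [0.0003, 0, 0.004, 0, 0]
    - [0.0003, 0, 0.004, 0, 0]

```text
time_s: 23.78
ee_pos: [0.5189, 0.149, 0.1017]
tool_rot: [[-0.992, -0.13, 0.0], [-0.13, 0.992, 0.0], [-0.001, 0.0, -1.0]]
wrist_force: [-1.3, -0.1, -0.7]
opening: 0.0169
```

>>> arm_command:
  targets:
    - [0, 0, 0.0008, 0, 0]
    - [0, 0, 0.0016, 0, 0]
    - [0, 0, 0.0024, 0, 0]
    - [0, 0, 0.003, 0, 0]
    - [0, 0, 0.003, 0, 0]

```text
time_s: 24.4
ee_pos: [0.519, 0.149, 0.0991]
tool_rot: [[-0.992, -0.13, 0.001], [-0.13, 0.992, 0.0], [-0.001, 0.0, -1.0]]
wrist_force: [-0.7, -0.3, 2.2]
opening: 0.0165
```

>>> arm_command:
  targets:
    - [0, 0, 0.0008, 0, 0]
    - [0, 0, 0.0016, 0, 0]
    - [0, 0, 0.0024, 0, 0]
    - [0, 0, 0.003, 0, 0]
    - [0, 0, 0.003, 0, 0]

```text
time_s: 25.02
ee_pos: [0.5192, 0.149, 0.0963]
tool_rot: [[-0.992, -0.13, 0.001], [-0.13, 0.992, 0.0], [-0.001, 0.0, -1.0]]
wrist_force: [-1.5, -1.2, 4.8]
opening: 0.0167
```

>>> arm_command:
  targets:
    - [0, 0, 0.0005, 0, 0]
    - [0, 0, 0.001, 0, 0]
    - [0, 0, 0.0015, 0, 0]
    - [0, 0, 0.002, 0, 0]
    - [0, 0, 0.002, 0, 0]

```text
time_s: 25.65
ee_pos: [0.5192, 0.1491, 0.0944]
tool_rot: [[-0.992, -0.13, 0.001], [-0.13, 0.992, 0.0], [-0.001, 0.0, -1.0]]
wrist_force: [-1.1, -0.6, 5.9]
opening: 0.0168
```

>>> arm_command:
  targets:
    - [0, 0, 0.0005, 0, 0]
    - [0, 0, 0.001, 0, 0]
    - [0, 0, 0.0015, 0, 0]
    - [0, 0, 0.002, 0, 0]
    - [0, 0, 0.002, 0, 0]

```text
time_s: 26.28
ee_pos: [0.5189, 0.1489, 0.0915]
tool_rot: [[-0.992, -0.13, 0.0], [-0.13, 0.992, 0.0], [-0.0, 0.0, -1.0]]
wrist_force: [1.0, 0.6, -0.1]
opening: 0.0167
```

>>> arm_command:
  targets:
    - [0, 0, 0.0006, 0, 0]
    - [0, 0, 0.0012, 0, 0]
    - [0, 0, 0.0018, 0, 0]
    - [0, 0, 0.0024, 0, 0]
    - [0, 0, 0.0024, 0, 0]

```text
time_s: 26.9
ee_pos: [0.5184, 0.1488, 0.0892]
tool_rot: [[-0.992, -0.13, -0.0], [-0.13, 0.992, -0.0], [0.0, -0.0, -1.0]]
wrist_force: [0.5, -0.5, -0.6]
opening: 0.0163
```

>>> arm_command:
  targets:
    - [0, 0, 0.0005, 0, 0]
    - [0, 0, 0.001, 0, 0]
    - [0, 0, 0.0015, 0, 0]
    - [0, 0, 0.002, 0, 0]
    - [0, 0, 0.002, 0, 0]

```text
time_s: 27.52
ee_pos: [0.5189, 0.149, 0.0884]
tool_rot: [[-0.992, -0.13, 0.001], [-0.13, 0.992, -0.0], [-0.0, -0.0, -1.0]]
wrist_force: [-3.3, -0.8, 8.5]
opening: 0.0168
```

>>> arm_command:
  targets:
    - [0, 0, 0.0004, 0, 0]
    - [0, 0, 0.0008, 0, 0]
    - [0, 0, 0.0008, 0, 0]
    - [0, 0, 0.0008, 0, 0]
    - [0, 0, 0.0008, 0, 0]

```text
time_s: 28.15
ee_pos: [0.519, 0.149, 0.0882]
tool_rot: [[-0.992, -0.13, 0.001], [-0.13, 0.992, -0.0], [-0.001, -0.0, -1.0]]
wrist_force: [-4.8, -1.8, 12.7]
opening: 0.0168
```

```bash
python3 - <<'E'
from h import *
import cv2
a=env.get_image("side");b=env.get_image("top");s=env.sense();print(s["ee_pos"],s["wrist_force"],s["time_s"])
A=cv2.resize(a[120:210,200:290],(500,500),interpolation=cv2.INTER_CUBIC)
B=cv2.resize(b[150:225,200:250],(300,450),interpolation=cv2.INTER_CUBIC)
C=np.zeros((500,800,3),np.uint8);C[:,:500]=A;C[:450,500:]=B
cv2.imwrite("pics/p7.png",C[:,:,::-1])
E
```

```text
[0.519  0.149  0.0882] [-4.8756 -1.3202 13.3824] 28.25
```

View pics/p7.png

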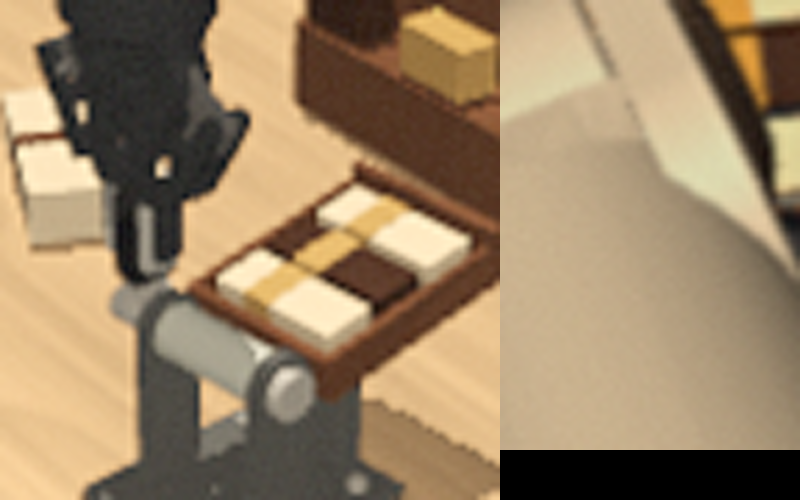

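The clip head sits low over the pin at (148,280), with its shoulder on the pin. The stop was firm at 13 N, at the expected height. I'll unload, open, and lift away.

>>> arm_command:
  targets:
    - [0.0003, 0, -0.0012, 0, 0]
    - [0.0003, 0, -0.0015, 0, 0]
    - [0.0003, 0, -0.0015, 0, 0.04]
    - [0.0003, 0, -0.0015, 0, 0.04]
    - [0.0003, 0, -0.0015, 0, 0.04]

```text
time_s: 28.88
ee_pos: [0.5182, 0.1488, 0.0878]
tool_rot: [[-0.992, -0.13, -0.001], [-0.13, 0.992, -0.0], [0.001, 0.0, -1.0]]
wrist_force: [-0.4, -0.2, -0.4]
opening: 0.0401
```

>>> arm_command:
  targets:
    - [0, 0, 0, 0, 0.04]
    - [0, 0, -0.01, 0, 0.04]
    - [0, 0, -0.03, 0, 0.04]
    - [0, 0, -0.06, 0, 0.04]
    - [0, 0, -0.1, 0, 0.04]

```text
time_s: 29.5
ee_pos: [0.5177, 0.1487, 0.189]
tool_rot: [[-0.992, -0.13, -0.001], [-0.13, 0.992, -0.0], [0.001, -0.0, -1.0]]
wrist_force: [1.2, -0.0, 0.1]
opening: 0.0402
```

>>> arm_command:
  targets:
    - [0, 0.04, -0.01, 0, 0.04]
    - [0, 0.08, -0.02, 0, 0.04]
    - [0, 0.12, -0.02, 0, 0.04]
    - [0, 0.16, -0.02, 0, 0.04]
    - [0, 0.18, -0.02, 0, 0.04]

```text
time_s: 30.12
ee_pos: [0.4941, 0.33, 0.2089]
tool_rot: [[-0.991, -0.133, 0.0], [-0.133, 0.991, 0.001], [-0.0, 0.001, -1.0]]
wrist_force: [0.5, -0.1, 0.7]
opening: 0.0394
```

```bash
python3 - <<'E'
from h import *
import cv2
a=env.get_image("side");b=env.get_image("top");s=env.sense();print(s["ee_pos"],s["wrist_force"],s["time_s"],s["opening"])
A=cv2.resize(a[130:220,200:290],(500,500),interpolation=cv2.INTER_CUBIC)
B=cv2.resize(b[165:225,205:285],(300,225),interpolation=cv2.INTER_CUBIC)
C=np.zeros((500,800,3),np.uint8);C[:,:500]=A;C[:225,500:]=B
C[230:455,500:]=cv2.resize(b,(300,225),interpolation=cv2.INTER_AREA)
cv2.imwrite("pics/p8.png",C[:,:,::-1])
# seated head: top face centre expected
for n,o,k in(("side",(200,130),5.556),("top",(205,165),3.75)): print(n,(proj(n,[.5193,.1487,.142])-o)*k,(proj(n,[.5193,.1487,.112])-o)*k)
E
```

```text
[0.494  0.3297 0.2084] [-0.2302  0.2117 -0.8544] 30.225 0.0399569242867848
side [142.981  159.8934] [144.1665 214.2353]
top [ 73.4705 117.5444] [ 76.9965 121.3687]
```

View pics/p8.png

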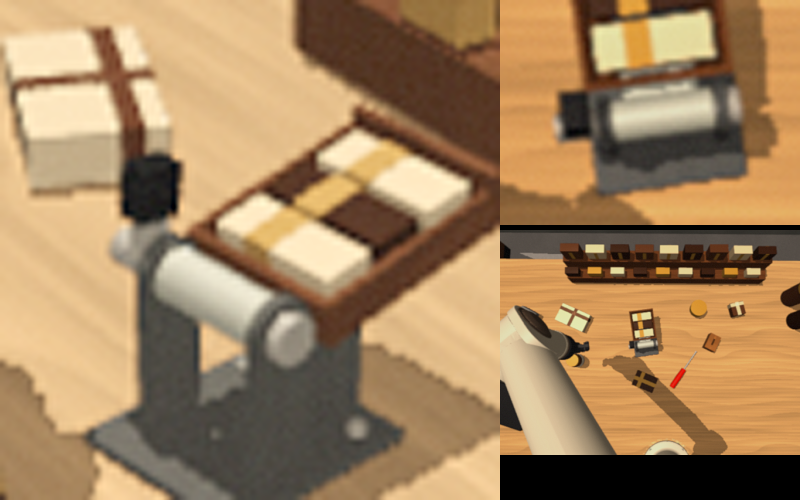

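The released clip stands upright on the pin. Its head is at (150,185) in the side crop and (575,115) in the top crop, within 1–2 px of the seated prediction. The pin head is still flush, and the goods are in place. Handing in.

```bash
python3 -c "
from rig import env
env.close_job();print(env.sense()['time_s'])"
```

```text
the job is handed in; nothing more can be done
the job is handed in; nothing more can be done
```

The pivot pin is secured and the job was handed in at about 30 s of the 72 s allowed.

- **Pin:** I pushed it home with about 3 N of sliding friction until it hit the hard stop. There the position no longer changed while the force rose to 8 N.
- **Clip:** I took it from the block and set the straight leg in the cross-hole. The hole's mouth was about 6 mm off towards the stand's -x side. Leading the leg across turned the pin upright with about 6 N sideways. I then pressed the clip down until the force fell away as it snapped over.
- **Seating:** The clip stopped firmly about 0.8 mm below the height I predicted, and I held it there at about 13 N. That was the highest push I read, but readings come only at the end of each move, so short peaks in between were not seen.
- **Last checks:** After I let go, the clip head was within about 1–2 pixels of its seated position in both cameras. The pin head was still flush with the bracket and the goods looked unmoved. The gripper was well clear, with no contact force.
- **Disagreement found:** The real fingertips sit about 26 mm higher than the reported tool point. Because of this the first pin push passed over the head without touching it, and I corrected for it from then on.
- **Not seen directly:** The bent leg was too small to make out after release, so the snap-over rests on the force drop and the seated height.

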